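Lift a cell carrier off its rest with a lifting paddle

TASK

Take the paddle by its orange upright handle, slide its flat blade fully into the slot in the right-hand side of the green carrier until the paddle's shoulder is up against the carrier, and only then lift the carrier, with the dish on it, about 10 cm straight up off its rest. Finish while holding it there in the air on the paddle, level and still; do not touch the carrier or the dish with the gripper, and leave the filter, the post holder and the power sensor where they stand.

Things in the scene. Friction and masses are not known exactly. Their poses are not given: they have to be found in the camera images.
- paddle: Lifting paddle, loose, about 0.12 kg, standing flat on the mat. Origin: on its underside, below the middle of the handle; z up, x from handle to blade tip. Steel blade 5 mm thick, 30 mm wide, underside z = 0, tip at x = 96 mm. Dark shoulder 40 mm wide, 16 mm high, front face at x = 26 mm, so 70 mm of blade enter the slot. Foot plate 36 mm wide, x from -22 to 24 mm.
- mat: Dark rubber mat fixed to the worktop, 150 x 80 mm, 12 mm thick, on which the paddle stands at the start. Origin: centre of its underside; x along its length.
- handle (a point): Middle of the paddle's orange upright handle plate (paddle x = 0, y = 0, z = 60 mm). The plate is 12 mm thick along the paddle's x, 40 mm wide along y, and reaches from z = 3 to 85 mm. Pinched firmly across its 12 mm (fingers closing along the paddle's x) it best resists the tipping moment of the load.
- blade_tip (a point): Middle of the blade's tip: paddle x = 96, y = 0, z = 2.5 mm.
- carrier: Green square carrier, 90 x 90 x 24 mm, loose, 0.07 to 0.14 kg, lying level on the rest. Origin: centre of its underside; z up. A blind slot runs along its x from the mouth in its -x face (x = -45 mm), 82 mm deep: 44 mm wide (y -22 to 22), 10 mm high (z 3 to 13 mm). The blade goes in along +x. On top (z = 18 mm) a 6 mm high rim round a 68 mm square seat holds the dish.
- slot_mouth (a point): Centre of the slot's mouth, always in the carrier side that looks to the right as seen from the robot: carrier x = -45, y = 0, z = 8 mm.
- rest: Aluminium rest fixed to the worktop, 116 x 116 mm; two rails along its x (y 27 to 53 mm either side), tops 34 mm above the worktop, carry the carrier. Origin: centre of its underside; axes as the carrier's. Dark lugs 7 mm above the rails keep the carrier from sliding (3 mm play); before the slot mouth they lie over 30 mm off the slot's centre line, clear of the paddle.
- sample_dish: Clear round dish with two small dark cells, 60 mm in diameter, 12 mm high, 0.045 kg, loose in the seat on top of the carrier. Origin: centre of its underside.
- filter: Bystander: square black frame 50 x 50 x 9 mm with an orange filter, lying flat. Origin: centre of its underside.
- post_holder: Bystander: light grey post holder with a steel post and a black thumb screw, 25 x 41 x 95 mm, upright. Origin: centre of its underside.
- power_sensor: Bystander: black round power sensor, 48 mm in diameter, 26 mm high. Origin: centre of its underside.

How it is judged:
On the way, in this order (a step that is already met when the one before it is completed fails the run):
1. the blade is in the slot, shoulder within 10 mm of the carrier's face, while the carrier still lies on its rest (x of blade_tip in the frame of carrier between 0.015 and 0.036 m and y of blade_tip in the frame of carrier between -0.018 and 0.018 m and z of blade_tip in the frame of carrier between 0.002 and 0.014 m and contact force between carrier and rest above 0.1 N and z of carrier in the frame of rest below 0.038 m), for 0.1 s.
2. the carrier, on the paddle, is clear of its rest (x of blade_tip in the frame of carrier between 0.015 and 0.036 m and y of blade_tip in the frame of carrier between -0.018 and 0.018 m and z of blade_tip in the frame of carrier between 0.002 and 0.014 m and contact force between carrier and rest below 0.05 N and z of carrier in the frame of rest above 0.05 m), for 0.1 s.
At the end, for the whole second after the job is handed in: Gripper holds the paddle; blade in the slot, shoulder within 10 mm of the carrier; carrier borne by the blade alone, 70 to 150 mm above the rails, within 40 mm sideways of the rest's centre, tilt under 0.12 rad, under 20 mm/s and 0.4 rad/s; dish in its seat (x of blade_tip in the frame of carrier between 0.015 and 0.036 m and y of blade_tip in the frame of carrier between -0.018 and 0.018 m and z of blade_tip in the frame of carrier between 0.002 and 0.014 m and horizontal distance between sample_dish and carrier below 0.012 m and z of sample_dish in the frame of carrier between 0.014 and 0.022 m and z of carrier in the frame of rest between 0.104 and 0.184 m and horizontal distance between carrier and rest below 0.04 m and angle between carrier's own z axis and vertical below 0.12 rad and linear speed of carrier below 0.02 m/s and angular speed of carrier below 0.4 rad/s and contact force between paddle and carrier above 0.5 N and contact force between paddle and the fingers above 1 N and contact force between each of carrier, paddle and rest below 0.05 N and contact force between carrier and the arm below 0.05 N and contact force between carrier and the fingers below 0.05 N); the arm keeps its last pose, push and grip.
It fails at once if the gripper or arm touches the carrier or the dish (contact force between any of carrier, sample_dish and the fingers above 0.5 N or contact force between any of carrier, sample_dish and the arm above 0.5 N).
It fails at once if the carrier or the dish is tipped or the dish leaves its seat (angle between carrier's own z axis and vertical above 0.3 rad or horizontal distance between sample_dish and carrier above 0.02 m).
It fails at once if a bystander is disturbed (moved more than 15 mm) (distance of any of filter, post_holder, power_sensor from where it was at the start of the episode above 0.015 m).
It also fails if it takes over 48 s, if anything falls off the work surface, if the arm or the gripper's body presses on something with over 40 N, if the wrist force passes 120 N, or if a joint passes its speed limit or range.

ROBOT

A 6-joint arm with a two-finger parallel gripper is mounted at the origin on a cart in front of the work surface, level with it; the furniture and walls round the work are solid. World frame = base frame: x ahead of the robot, y to its left, z up, the work surface at z = 0. Lengths are in m, angles in rad, forces in N, time in s.
With the tool pointing down it reaches from about 0.375 to 0.9 m from the base axis. Payload 3.1 kg.
Tool frame: the origin (TCP) lies midway between the tips of the shut fingers; the grasp point (between the pads) lies 19 mm behind it (grip_depth is the distance from the TCP to the grasp point, in m); y points along the fingers, z is the direction in which the jaws open and shut, and the axes are right-handed (so a half turn about y gives the same grasp; the last joint's range is limited). The gripper opens to 85 mm and grips with 20 to 120 N. Pads are 22 mm wide; open, the fingers measure 114 mm over their backs; the gripper's body (76 mm by 85 mm) begins 54 mm behind the grasp point. The pads swing forward as they close: fully open they stand 13 mm farther back than shut.
Start: joints at [0.981, 0.527, 1.433, -0, 1.181, -0.178], TCP at [0.25, 0.573, 0.209] pointing down, gripper open.
Joint ranges: [-3.08, 3.08], [-0.75, 2.2], [0.22, 2.44], [-1.43, 4.57], [0, 2.65], [-2.85, 2.85]. Speed limits (rad/s): [2.79, 2.79, 3.14, 3.14, 3.14, 3.14].

INTERFACE

Orientations are given as a unit quaternion [x, y, z, w].
In Python, from station import sense, snapshot, camera_model, sign_off, grip_depth gives the robot as it stands.
- The arm moves only by the tool play_rows, never from a script. Its argument "deltas" is a list of rows, each a list of 6 numbers: the shift along the tool's x, y, z in m, then the turn, a rotation vector about the tool's x, y, z in rad. A call has 1 to 12 rows; each row is the pose to reach, as a shift and turn from the pose commanded when the call began, along the tool's axes at that moment; what a row does not reach only later rows make up. A row lasts 1/10 s, in which the tool goes at most 50 mm and 8.59 degrees, less where a joint would pass 70% of its speed; a pose out of reach is approached as far as the arm can. A call with a gripper value outside its range is refused whole. "gripper" is the finger opening in m, from 0 to 0.0854, set as the call begins (left out, the last holds). The fingers move at their own pace and stop on an object; "force" is the grip in N (left out, the last holds). Time passes only in rows, so rows that repeat a pose let the fingers close. It gives the time, the measured TCP pose, the force and the opening at its end, in the units of the state.
- sense(): the state, without advancing time (a new reading comes with each control period).
- snapshot(name): name is "scene" or "side" or "wrist"; returns the picture (384x512x3 uint8, red, green, blue); there is no depth.
- camera_model(name): a dict with "fx", "fy", "cx", "cy" (pixels), "camera_from_world" (4x4, takes a point from world to camera coordinates). Camera axes: x right, y up, looking along -z (the intrinsics and any distortion apply to the point x, -y, -z); pixel columns grow to the right and rows downward; lengths in m; the calibration is good to about 2 mm. A picture is of the moment at which its call begins: read the wrist's pose just before it. camera_model takes no time and is no camera call; for the wrist camera it gives the pose at the moment of the call.
- sign_off(): hands the job in, once; it reports no verdict.
The state is a dict: "t": time; "q": joint angles; "qd": joint speeds; "tau": joint torques, N m; "tcp_pos": TCP position; "tool_rot": TCP orientation; "force": force on the tool from outside, world axes, zero at the start; "ft_torque": the same for the moment, N m; "finger_gap": opening from 0.0 (shut) to 1.0 (fully open).
Only numpy, scipy, OpenCV 4.12 (cv2) and the standard library are available. Lean on these libraries where they do the work, as an engineer would, in place of code of your own. Each camera call takes 0.05 s, during which the arm holds its last target.

## Working session

There is one attempt and no reset: what is moved stays moved. The work goes in short steps, Python scripts to look and compute and a tool call to move; the robot and the scene stay as the last step left them, time stands still between calls to the robot, and variables do not carry over. Pictures are saved under pics/ and viewed, and the job is handed in when it is done.

Besides the shell and the picture viewer there is one more tool, called after "Call:" by a JSON object that holds its "name" and its "arguments". play_rows: Moves the arm, as the interface text tells. Its arguments: {"type":"object","properties":{"deltas":{"type":"array"},"gripper":{"type":"number"},"force":{"type":"number"}},"required":["deltas"]}

```bash
ls; mkdir -p pics; python3 - <<'E'
from station import *
import cv2
print(sense()); print(grip_depth)
for n in ["scene","side","wrist"]:
    m=camera_model(n); print(n,m)
    im=snapshot(n); cv2.imwrite(f"pics/{n}0.png",im[:,:,::-1])
E
```

```text
pics
{'t': 0.0, 'q': array([ 9.80496003e-01,  5.28460536e-01,  1.43389369e+00,  2.47340397e-05,
        1.18140290e+00, -1.78495598e-01]), 'qd': array([-1.41486078e-03, -1.70097177e-03, -1.52992117e-04,  6.02722885e-04,
       -6.40390832e-06, -3.41333397e-03]), 'tau': array([-7.84005897e-04, -4.42345476e+01, -1.78028405e+01, -7.64185984e-05,
        8.45623319e-03,  1.84853997e-05]), 'tcp_pos': array([0.24969906, 0.57212478, 0.20753987]), 'tool_rot': array([ 0.69287578, -0.14486601,  0.14427707, -0.69146302]), 'force': array([0.09413078, 0.27682218, 0.05071566]), 'ft_torque': array([-0.03062951,  0.01668842,  0.00272247]), 'finger_gap': 0.9989557849965335}
0.0187
scene {'fx': 475.9074577841967, 'fy': 475.9074577841967, 'cx': 259.7998834264122, 'cy': 184.73440868156754, 'camera_from_world': array([[ 0.69367612, -0.7202857 , -0.00139336, -0.32275281],
       [ 0.45525652,  0.43693723,  0.77577533, -0.30289717],
       [-0.55817107, -0.53877116,  0.63100768, -0.94737684],
       [ 0.        ,  0.        ,  0.        ,  1.        ]])}
side {'fx': 429.9771143572282, 'fy': 429.9771143572282, 'cx': 246.04807604290113, 'cy': 193.3691465635729, 'camera_from_world': array([[-0.99680372, -0.07952367,  0.00763684,  0.51032089],
       [ 0.05539811, -0.61917579,  0.78329585, -0.08602956],
       [-0.05756201,  0.78121529,  0.62160219, -1.2947446 ],
       [ 0.        ,  0.        ,  0.        ,  1.        ]])}
wrist {'fx': 272.00416094681293, 'fy': 272.00416094681293, 'cx': 253.18361095645315, 'cy': 191.65512669597183, 'camera_from_world': array([[ 0.3994854 ,  0.91673852, -0.00137968, -0.62494274],
       [-0.88036292,  0.38321347, -0.27947908,  0.03612853],
       [-0.25568053,  0.11286243,  0.96015079, -0.37871629],
       [ 0.        ,  0.        ,  0.        ,  1.        ]])}
```

View pics/scene0.png

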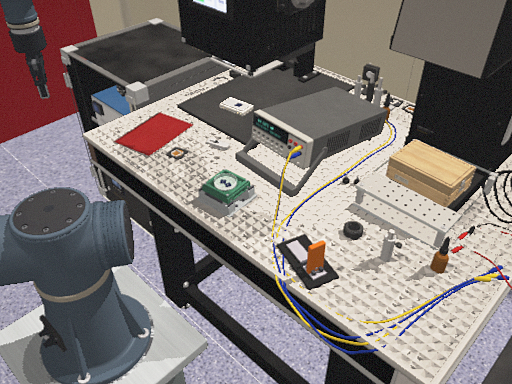

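View pics/side0.png

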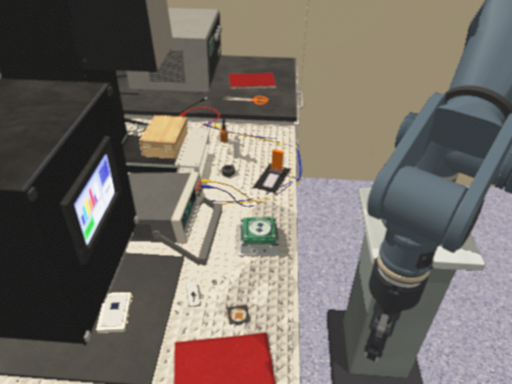

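View pics/wrist0.png

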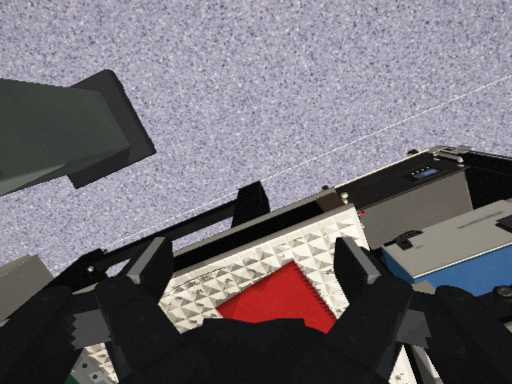

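```bash
cat > h.py <<'E'
import numpy as np,cv2
from station import *
from scipy.spatial.transform import Rotation as R
def crop(im,x0,y0,x1,y1,s,name):
    c=cv2.resize(im[y0:y1,x0:x1,::-1],None,fx=s,fy=s,interpolation=cv2.INTER_CUBIC)
    for x in range((x0+9)//10*10,x1,10):
        cv2.putText(c,str(x),((x-x0)*s,8),0,.3,(0,0,255),1); cv2.line(c,((x-x0)*s,10),((x-x0)*s,14),(0,0,255),1)
    for y in range((y0+9)//10*10,y1,10):
        cv2.putText(c,str(y),(0,(y-y0)*s+4),0,.3,(0,0,255),1)
    cv2.imwrite(name,c)
def proj(m,P):
    P=np.atleast_2d(P); T=m["camera_from_world"]; c=P@T[:3,:3].T+T[:3,3]
    return np.c_[m["fx"]*c[:,0]/-c[:,2]+m["cx"], m["fy"]*-c[:,1]/-c[:,2]+m["cy"]]
def ray(m,u,v,z):
    T=m["camera_from_world"]; d=np.array([(u-m["cx"])/m["fx"],-(v-m["cy"])/m["fy"],-1.])
    o=-T[:3,:3].T@T[:3,3]; d=T[:3,:3].T@d
    return o+d*(z-o[2])/d[2]
E
python3 - <<'E'
from h import *
im=cv2.imread("pics/scene0.png")[:,:,::-1]
crop(im,190,160,270,220,10,"pics/s_car.png"); crop(im,265,215,355,295,8,"pics/s_pad.png")
im=cv2.imread("pics/side0.png")[:,:,::-1]
crop(im,230,135,310,265,5,"pics/d.png")
E
```

```text
(no output)
```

View pics/s_car.png

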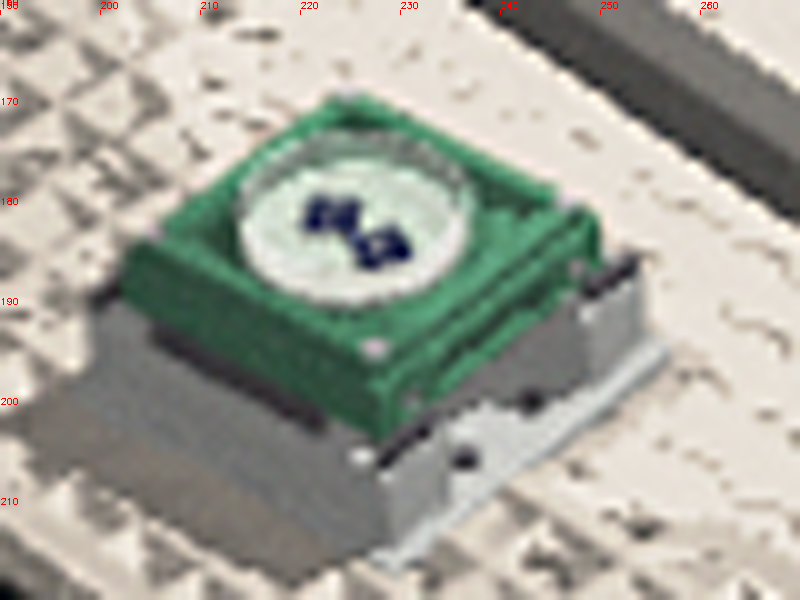

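View pics/s_pad.png

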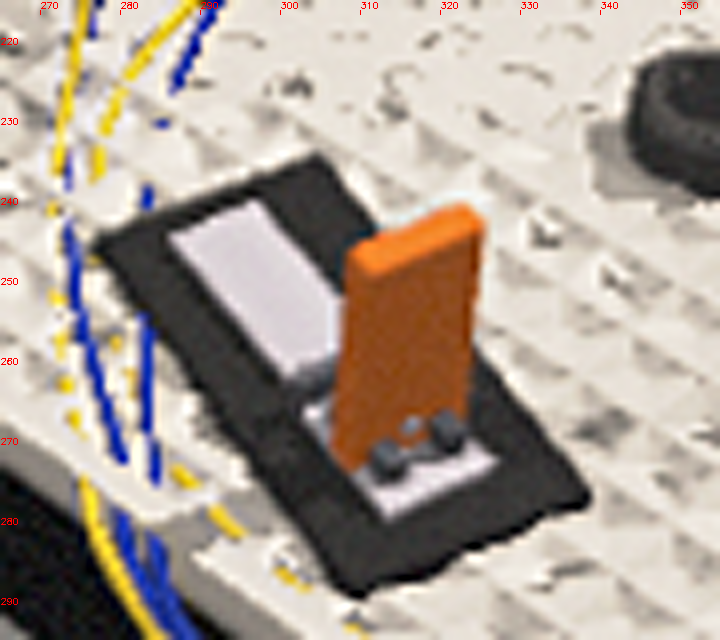

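View pics/d.png

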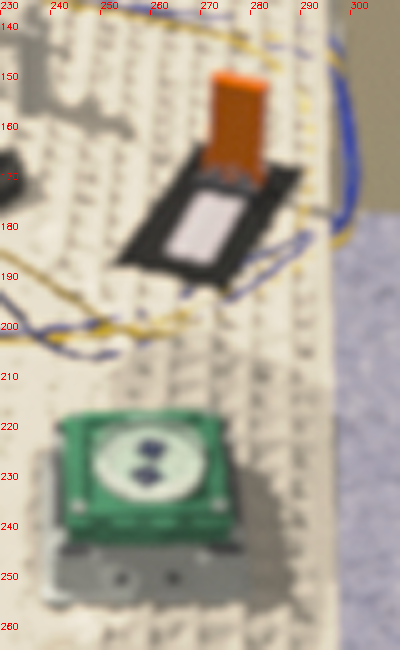

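```bash
python3 - <<'E'
from h import *
m=camera_model("scene")
print("carrier");
c=np.array([ray(m,u,v,.058) for u,v in [(224,169),(202.5,184),(227.5,198.5),(249.5,181)]]);print(c,c.mean(0))
print("mat");c=np.array([ray(m,u,v,.012) for u,v in [(276.5,245),(305,234),(338.5,276.5),(309.5,289)]]);print(c,c.mean(0))
print("tip");print([ray(m,u,v,.017) for u,v in [(286,244.5),(297,240)]])
print("foot rear");print([ray(m,u,v,.016) for u,v in [(313.5,279.5),(326.5,273)]])
print("handle top rear");print([ray(m,u,v,.097) for u,v in [(311,249.5),(325,244)]])
m=camera_model("side")
print("side")
print([ray(m,u,v,.058) for u,v in [(242.5,218),(275,217.5),(277,237),(242,238.5)]])
print("tip");print([ray(m,u,v,.017) for u,v in [(263,186),(271.5,188)]])
print("handle top");print([ray(m,u,v,.097) for u,v in [(272.5,150),(283,152)]])
print("mat");print([ray(m,u,v,.012) for u,v in [(253,187.5),(275,192),(289.5,168.5),(269,163.5)]])
E
```

```text
carrier
[[0.49957808 0.16653148 0.058     ]
 [0.41757231 0.15951371 0.058     ]
 [0.42310596 0.07094735 0.058     ]
 [0.5104645  0.08063726 0.058     ]] [0.46268021 0.11940745 0.058     ]
mat
[[ 0.42336393 -0.0951894   0.012     ]
 [ 0.49820651 -0.12035243  0.012     ]
 [ 0.44768755 -0.25816851  0.012     ]
 [ 0.3765895  -0.23390122  0.012     ]] [ 0.43646187 -0.17690289  0.012     ]
tip
[array([ 0.43643228, -0.11335513,  0.017     ]), array([ 0.46553566, -0.12247099,  0.017     ])]
foot rear
[array([ 0.40009451, -0.22558313,  0.016     ]), array([ 0.4343251 , -0.23477671,  0.016     ])]
handle top rear
[array([ 0.40274369, -0.20949206,  0.097     ]), array([ 0.43566316, -0.22088047,  0.097     ])]
side
[array([0.51504718, 0.09298547, 0.058     ]), array([0.42349577, 0.0827577 , 0.058     ]), array([0.4160084 , 0.16121488, 0.058     ]), array([0.50930152, 0.17514455, 0.058     ])]
tip
[array([ 0.46583353, -0.11452148,  0.017     ]), array([ 0.43788222, -0.10634036,  0.017     ])]
handle top
[array([ 0.44152679, -0.20849219,  0.097     ]), array([ 0.4067333 , -0.19951639,  0.097     ])]
mat
[array([ 0.49809316, -0.11010342,  0.012     ]), array([ 0.425943  , -0.09277081,  0.012     ]), array([ 0.37946167, -0.2287948 ,  0.012     ]), array([ 0.45131861, -0.2528842 ,  0.012     ])]
```

```bash
python3 - <<'E'
from h import *
s=sense(); A=R.from_quat(s["tool_rot"]).as_matrix(); print(A.round(3)); 
T=camera_model("wrist")["camera_from_world"]; C=-T[:3,:3].T@T[:3,3]
print("cam in tool",A.T@(C-s["tcp_pos"]), A.T@-T[2,:3], "right",A.T@T[0,:3])
# target above paddle
th=np.deg2rad(72.5)
for sg in (1,-1):
    z=sg*np.array([np.cos(th),np.sin(th),0]); y=np.array([0,0,-1.]); x=np.cross(y,z)
    B=np.c_[x,y,z]; rv=R.from_matrix(A.T@B).as_rotvec(); print(sg,B.round(3).tolist(),np.rad2deg(rv)); 
    print("shift tool",A.T@(np.array([.421,-.21,.2])-s["tcp_pos"]))
E
```

```text
[[ 0.916 -0.001  0.4  ]
 [-0.4   -0.001  0.916]
 [-0.    -1.    -0.002]]
cam in tool [-0.07159889 -0.16521006  0.00075946] [2.79801245e-01 9.60057636e-01 7.73649097e-04] right [-8.69546263e-04 -5.52413250e-04  9.99999469e-01]
1 [[0.954, 0.0, 0.301], [-0.301, 0.0, 0.954], [0.0, -1.0, 0.0]] [ 0.09371761 -6.09586544 -0.02129162]
shift tool [ 0.46999874  0.00868782 -0.64833015]
-1 [[-0.954, 0.0, -0.301], [0.301, 0.0, -0.954], [0.0, -1.0, -0.0]] [3.23426648e-02 1.73904074e+02 1.42360125e-01]
shift tool [ 0.46999874  0.00868782 -0.64833015]
```

Call:
{"name": "play_rows", "arguments": {"deltas": [[0.029,-0.001,-0.032,0,-0.045,0],[0.064,-0.002,-0.071,0,-0.1,0],[0.095,-0.004,-0.106,0,-0.15,0],[0.127,-0.005,-0.142,0,-0.2,0],[0.159,-0.006,-0.177,0,-0.25,0],[0.191,-0.007,-0.212,0,-0.3,0],[0.223,-0.008,-0.248,0,-0.35,0],[0.254,-0.01,-0.283,0,-0.4,0],[0.286,-0.011,-0.319,0,-0.45,0],[0.31,-0.012,-0.345,0,-0.49,0],[0.318,-0.012,-0.354,0,-0.5,0],[0.318,-0.012,-0.354,0,-0.5,0]], "gripper": 0.0854}}

```text
t: 1.35
tcp_pos: [0.4006, 0.1195, 0.2205]
tool_rot: [0.707, 0.03, -0.03, -0.706]
force: [-0.3, 0.2, -0.1]
finger_gap: 1.0
```

```bash
python3 - <<'E'
from h import *
import json
s=sense(); print(s["t"],s["tcp_pos"],s["qd"].round(3)); m=camera_model("wrist")
im=snapshot("wrist"); cv2.imwrite("pics/w1.png",im[:,:,::-1])
np.savez("w1.npz",im=im,**{k:m[k] for k in m})
E
```

```text
1.35 [0.40055678 0.11945556 0.22050587] [ 0.053 -0.002  0.011  0.018  0.008  0.03 ]
```

View pics/w1.png

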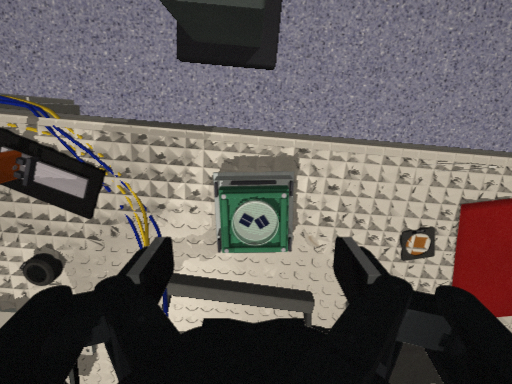

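```bash
python3 - <<'E'
from h import *
d=np.load("w1.npz"); im=d["im"]
crop(im,205,165,305,265,8,"pics/w1c.png")
m={k:(d[k] if d[k].ndim else float(d[k])) for k in d.files if k!="im"}
for u,v in [(270,285),(170,280),(312,300)]: print(ray(m,u,v,.0),ray(m,u,v,.06))
E
```

```text
[0.59851995 0.16518685 0.        ] [0.55667882 0.15728898 0.06      ]
[0.60295933 0.00161036 0.        ] [0.56042763 0.0191577  0.06      ]
[0.62145417 0.2381251  0.        ] [0.5760455  0.21888129 0.06      ]
```

View pics/w1c.png

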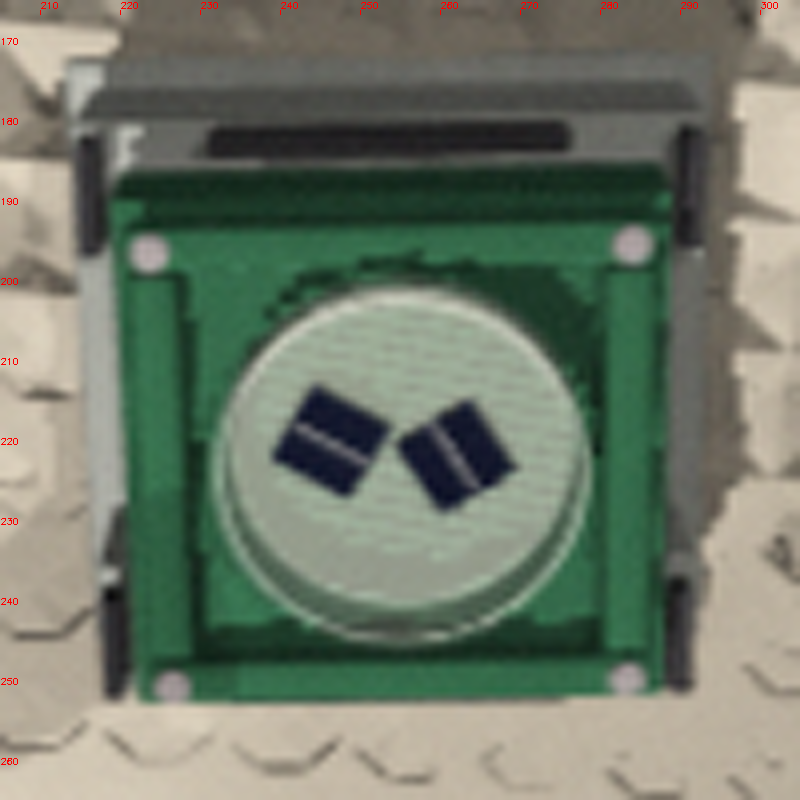

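```bash
python3 - <<'E'
from h import *
d=np.load("w1.npz"); m={k:(d[k] if d[k].ndim else float(d[k])) for k in d.files if k!="im"}
for P in ([(223.7,196.4),(284,195.4),(283.5,249.7),(226.5,250.8)],[(220.5,192.5),(288.5,191.5),(288,252),(222.5,252.5)]):
    c=np.array([ray(m,u,v,.058) for u,v in P]); print(c.round(4),c.mean(0).round(4))
    a=c[1]-c[0]+c[2]-c[3]; b=c[3]-c[0]+c[2]-c[1]
    print(np.rad2deg(np.arctan2(a[1],a[0])),np.rad2deg(np.arctan2(b[1],b[0]))+90,np.linalg.norm(a)/2,np.linalg.norm(b)/2)
# mat/paddle left
P=[(30,178),(83,200)]
E
```

```text
[[0.4343 0.0861 0.058 ]
 [0.4265 0.1618 0.058 ]
 [0.5021 0.17   0.058 ]
 [0.5102 0.094  0.058 ]] [0.4683 0.128  0.058 ]
95.98108184964306 96.07120208235722 0.0762020336476512 0.07620326872982991
[[0.4295 0.0818 0.058 ]
 [0.4209 0.1668 0.058 ]
 [0.505  0.1764 0.058 ]
 [0.5132 0.0888 0.058 ]] [0.4672 0.1285 0.058 ]
95.54898779541624 95.64541764728246 0.08666242184278257 0.08430372411526538
```

Call:
{"name": "play_rows", "arguments": {"deltas": [[-0.001,0.001,-0.03,0,0.04,0],[-0.002,0.004,-0.07,0,0.09,0],[-0.003,0.007,-0.115,0,0.145,0],[-0.004,0.01,-0.16,0,0.2,0],[-0.005,0.013,-0.205,0,0.26,0],[-0.006,0.016,-0.25,0,0.315,0],[-0.007,0.019,-0.29,0,0.365,0],[-0.007,0.02,-0.31,0,0.393,0],[-0.007,0.02,-0.31,0,0.393,0]]}}

```text
t: 2.3
tcp_pos: [0.4212, -0.19, 0.2003]
tool_rot: [0.699, -0.108, 0.108, -0.699]
force: [0.6, 1.2, -0.2]
finger_gap: 0.998
```

```bash
python3 - <<'E'
from h import *
s=sense(); print(s["t"],s["tcp_pos"],s["qd"].round(3)); m=camera_model("wrist")
im=snapshot("wrist"); cv2.imwrite("pics/w2.png",im[:,:,::-1])
np.savez("w2.npz",im=im,**{k:m[k] for k in m})
E
```

```text
2.3 [ 0.4212395  -0.18998046  0.20027511] [ 0.048 -0.027  0.054  0.02   0.026  0.   ]
```

View pics/w2.png

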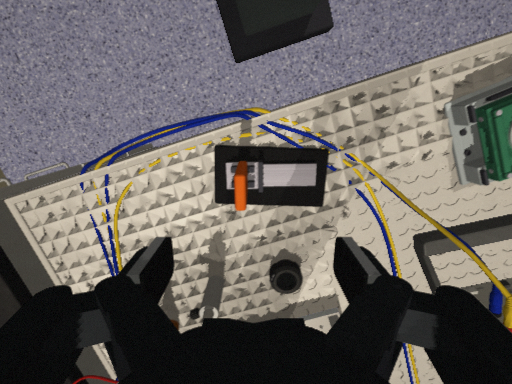

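```bash
python3 - <<'E'
from h import *
d=np.load("w2.npz"); im=d["im"]
crop(im,205,135,335,220,6,"pics/w2c.png")
E
```

```text
(no output)
```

View pics/w2c.png

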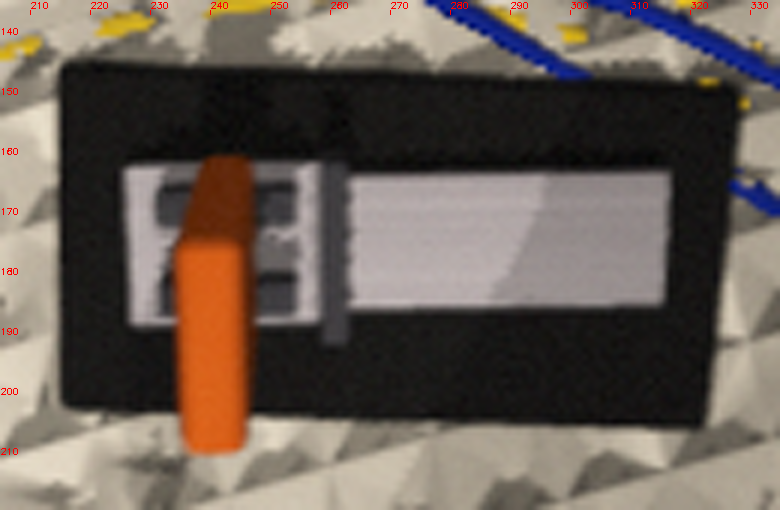

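```bash
python3 - <<'E'
from h import *
d=np.load("w2.npz"); m={k:(d[k] if d[k].ndim else float(d[k])) for k in d.files if k!="im"}
h=np.array([ray(m,u,v,.097) for u,v in [(232.8,175),(245,175),(244.7,210),(233.8,210)]])
t=np.array([ray(m,u,v,.017) for u,v in [(316.5,163.3),(315.5,185.5)]])
f=np.array([ray(m,u,v,.016) for u,v in [(224,162.3),(225,189)]])
print(h,h.mean(0),t,t.mean(0),f,f.mean(0))
a=t.mean(0)-f.mean(0); print(np.rad2deg(np.arctan2(a[1],a[0])),np.linalg.norm(a)); 
u=a/np.linalg.norm(a); print("origin from tip",t.mean(0)-.096*u,"from foot",f.mean(0)+.022*u)
for e in (t[0]-t[1],f[0]-f[1],h[0]-h[3],h[1]-h[2]): print(np.linalg.norm(e),np.rad2deg(np.arctan2(e[1],e[0]))-90)
s=sense();A=R.from_quat(s["tool_rot"]).as_matrix();print(A.round(3),s["tcp_pos"])
E
```

```text
[[ 0.40517937 -0.20545378  0.097     ]
 [ 0.40889371 -0.19370393  0.097     ]
 [ 0.44453342 -0.20563194  0.097     ]
 [ 0.44108717 -0.21653294  0.097     ]] [ 0.42492342 -0.20533064  0.097     ] [[ 0.43865815 -0.10842483  0.017     ]
 [ 0.46722296 -0.11680346  0.017     ]] [ 0.45294055 -0.11261415  0.017     ] [[ 0.40145141 -0.22238082  0.016     ]
 [ 0.43584588 -0.23298998  0.016     ]] [ 0.41864864 -0.2276854   0.016     ]
73.40563399185477 0.12007634565840307
origin from tip [ 0.42552447 -0.20461262  0.01620051] from foot [ 0.4249315  -0.20660242  0.01618322]
0.029768265998935558 73.65252516054878
0.03599352468504056 72.85734157682697
0.037578152618233315 72.85267031536296
0.037582797066163305 71.49548123471413
[[ 0.954 -0.     0.301]
 [-0.301  0.001  0.954]
 [-0.001 -1.     0.001]] [ 0.42039646 -0.18794845  0.20017429]
```

Call:
{"name": "play_rows", "arguments": {"deltas": [[0.0097,0.02,-0.0154,0,-0.012,0],[0.0097,0.05,-0.0154,0,-0.012,0],[0.0097,0.08,-0.0154,0,-0.012,0],[0.0097,0.1,-0.0154,0,-0.012,0],[0.0097,0.1,-0.0154,0,-0.012,0]]}}

```text
t: 2.85
tcp_pos: [0.4229, -0.2021, 0.0985]
tool_rot: [-0.698, 0.104, -0.1, 0.701]
force: [-0.9, 0.1, 0.3]
finger_gap: 0.999
```

```bash
python3 - <<'E'
from h import *
s=sense(); print(s["t"],s["tcp_pos"],s["qd"].round(3)); m=camera_model("wrist")
im=snapshot("wrist"); cv2.imwrite("pics/w3.png",im[:,:,::-1])
im=snapshot("scene"); crop(im,260,160,380,260,6,"pics/s3.png")
s=sense(); print(s["tcp_pos"]);z=R.from_quat(s["tool_rot"]).as_matrix()[:,2];print(np.rad2deg(np.arctan2(z[1],z[0])))
E
```

```text
2.85 [ 0.42292285 -0.20210594  0.09846808] [-0.004 -0.049 -0.04  -0.001  0.037 -0.001]
[ 0.42484281 -0.20418674  0.10071223]
73.35656176362241
```

View pics/w3.png

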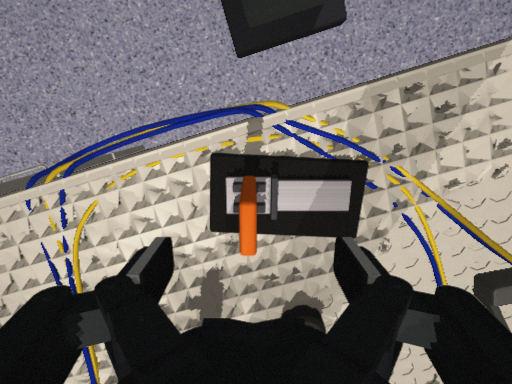

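View pics/s3.png

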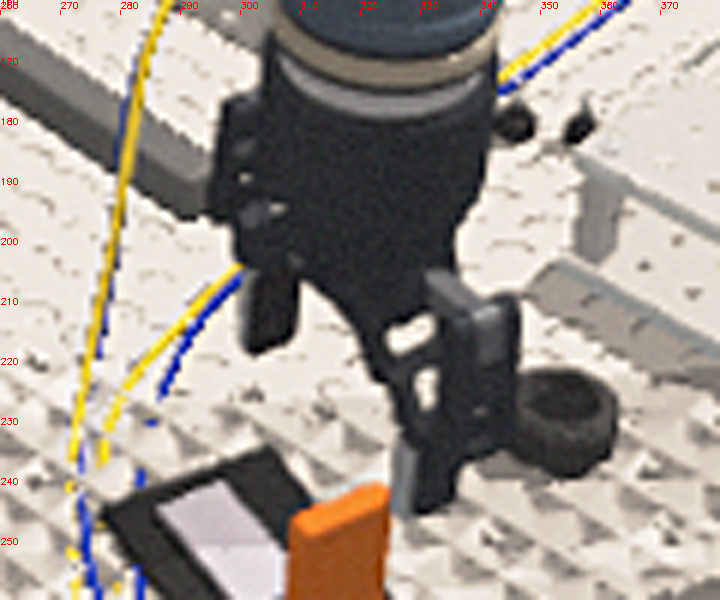

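```bash
python3 - <<'E'
from h import *
s=sense(); 
for n in ("wrist","scene"): print(n,proj(camera_model(n),[s["tcp_pos"],[.425,-.2055,.097],[.425,-.2055,.072]]))
E
```

```text
wrist [[251.7022514  225.71765642]
 [249.91492349 224.23422889]
 [250.25385144 211.25448701]]
scene [[315.76427262 241.49364272]
 [316.16728143 242.98651727]
 [315.31879184 251.06760759]]
```

Call:
{"name": "play_rows", "arguments": {"deltas": [[0.001,0.02,-0.001,0,0,0],[0.001,0.042,-0.001,0,0,0],[0.001,0.045,-0.001,0,0,0],[0.001,0.045,-0.001,0,0,0]]}}

```text
t: 3.35
tcp_pos: [0.4259, -0.2069, 0.0563]
tool_rot: [0.7, -0.103, 0.103, -0.699]
force: [-0.3, 0.0, 0.4]
finger_gap: 1.0
```

Call:
{"name": "play_rows", "arguments": {"deltas": [[0,0,0,0,0,0],[0,0,0,0,0,0],[0,0,0,0,0,0],[0,0,0,0,0,0],[0,0,0,0,0,0],[0,0,0,0,0,0],[0,0,0,0,0,0],[0,0,0,0,0,0]], "gripper": 0.0, "force": 30}}

```text
t: 4.15
tcp_pos: [0.4256, -0.2071, 0.0558]
tool_rot: [-0.7, 0.103, -0.103, 0.7]
force: [0.7, 2.4, 5.4]
finger_gap: 0.13
```

```bash
python3 - <<'E'
from h import *
s=sense(); print(s)
im=snapshot("wrist"); cv2.imwrite("pics/w4.png",im[:,:,::-1])
im=snapshot("scene"); crop(im,260,180,380,280,6,"pics/s4.png")
E
```

```text
{'t': 4.15, 'q': array([-6.89724286e-01,  5.93650592e-01,  1.93730676e+00,  3.52836177e-04,
        6.10396445e-01, -1.96790261e+00]), 'qd': array([ 0.00030392, -0.00075958,  0.00077602, -0.00208057, -0.00291769,
        0.00014247]), 'tau': array([-8.61636624e-01, -3.44831550e+01, -7.17403159e+00, -2.91471882e-01,
       -2.16085911e-01, -8.70432705e-03]), 'tcp_pos': array([ 0.42561488, -0.20710411,  0.05575854]), 'tool_rot': array([-0.69951953,  0.10307924, -0.10329776,  0.69955463]), 'force': array([0.71484028, 2.39355182, 5.42486868]), 'ft_torque': array([ 0.37144025, -0.08430664,  0.00213274]), 'finger_gap': 0.13038122319789897}
```

View pics/w4.png

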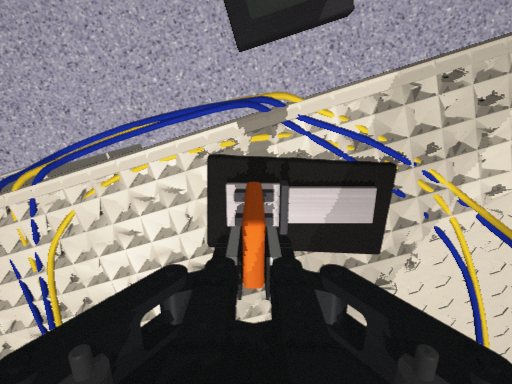

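View pics/s4.png

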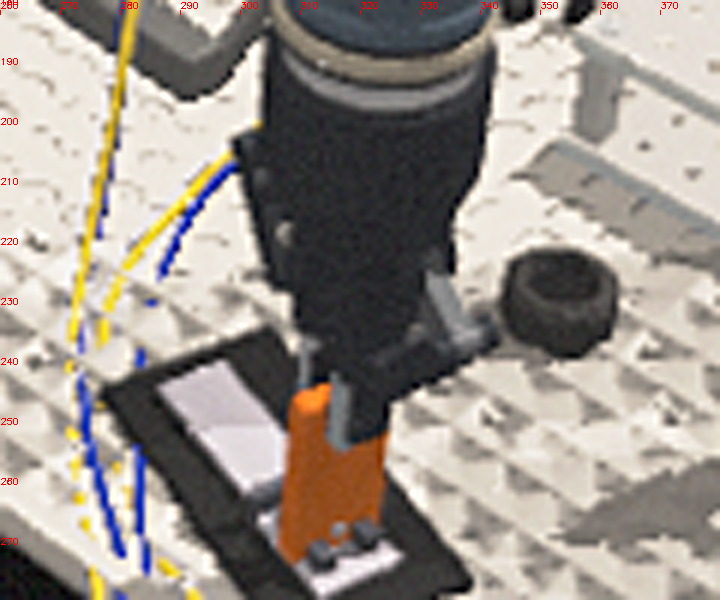

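Call:
{"name": "play_rows", "arguments": {"deltas": [[0,0,0,0,0,0],[0,0,0,0,0,0],[0,-0.01,0,0,0,0],[0,-0.03,0,0,0,0],[0,-0.05,0,0,0,0],[0,-0.07,0,0,0,0],[0,-0.08,0,0,0,0],[0,-0.08,0,0,0,0],[0,-0.08,0,0,0,0]], "force": 100}}

```text
t: 5.15
tcp_pos: [0.4251, -0.207, 0.1352]
tool_rot: [-0.699, 0.103, -0.103, 0.7]
force: [-0.5, -0.8, -1.7]
finger_gap: 0.116
```

```bash
python3 - <<'E'
from h import *
s=sense(); print(s["tcp_pos"],s["force"],s["tool_rot"],s["finger_gap"])
m=camera_model("wrist");im=snapshot("wrist"); crop(im,180,100,440,300,3,"pics/w5.png")
np.savez("w5.npz",im=im,tcp=s["tcp_pos"],rot=s["tool_rot"],**{k:m[k] for k in m})
im=snapshot("scene"); crop(im,240,150,360,250,6,"pics/s5.png")
im=snapshot("side"); crop(im,230,100,310,200,7,"pics/d5.png")
E
```

```text
[ 0.42510228 -0.20703545  0.1351841 ] [-0.48179488 -0.75091232 -1.66602285] [-0.69945971  0.10338757 -0.10294689  0.69962065] 0.11606128902619862
```

View pics/w5.png

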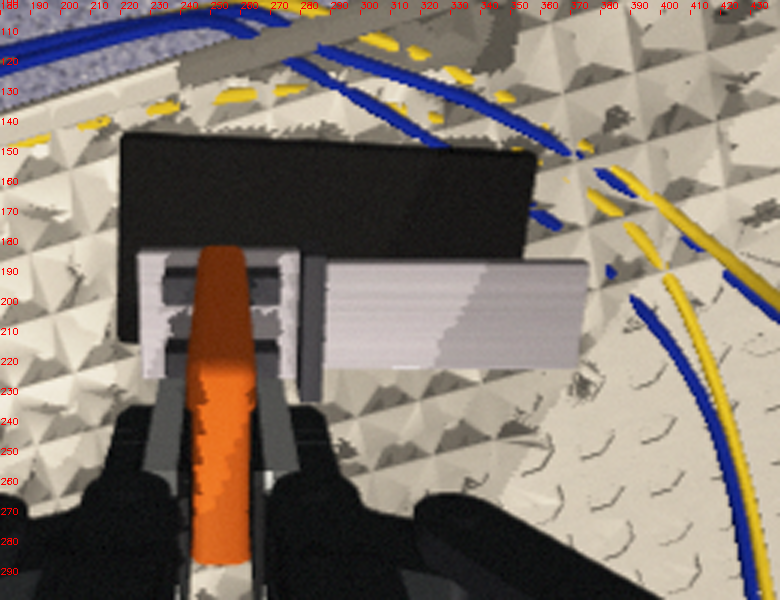

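View pics/s5.png

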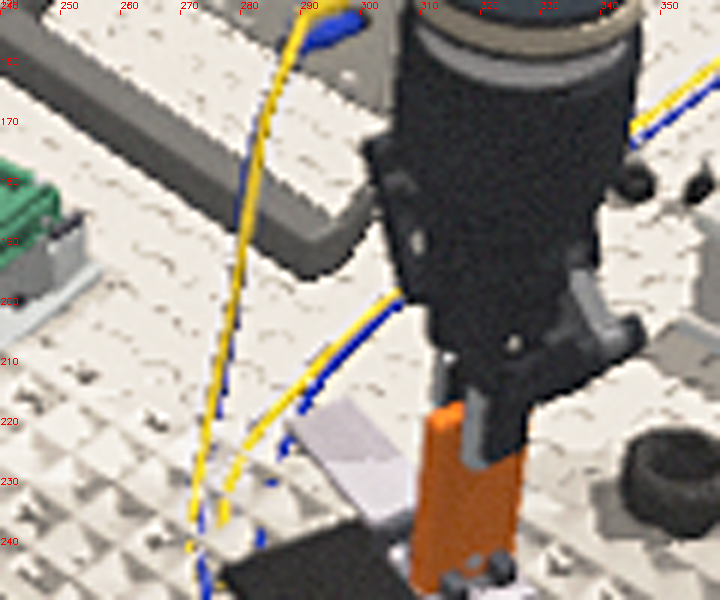

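View pics/d5.png

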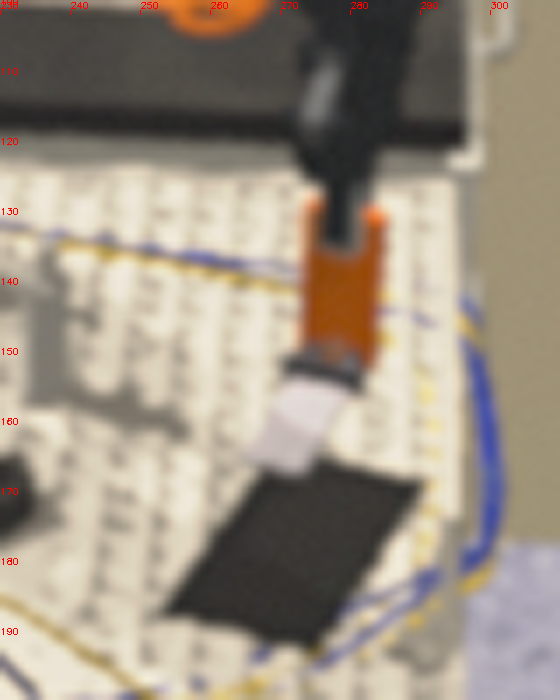

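```bash
python3 - <<'E'
from h import *
from scipy.optimize import least_squares
d=np.load("w5.npz"); m={k:(d[k] if d[k].ndim else float(d[k])) for k in ["fx","fy","cx","cy","camera_from_world"]}
O=np.array([(96,15,5),(96,-15,5),(26,20,16),(26,-20,16),(-22,18,3.5),(-22,-18,3.5),(-6,20,85),(6,20,85),(6,-20,85),(-6,-20,85)])/1e3
I=np.array([(376,187),(373.7,222.7),(288.7,185.3),(287.3,234),(225.7,184),(228.7,225.7),(243.3,224),(265.3,224),(263,287.3),(244,287.3)])
A=R.from_quat(d["rot"]); tcp=d["tcp"]
def f(p,n=10):
    P=(R.from_rotvec(p[3:])*R.from_euler("z",73.3,degrees=True)).apply(O)+p[:3]
    return (proj(m,P)-I)[:n].ravel()
for n,w in((10,"all"),):
    r=least_squares(lambda p:f(p,n),[.425,-.206,.09,0,0,0],loss="soft_l1")
    print(r.x[:3],np.rad2deg(r.x[3:]),f(r.x).reshape(-1,2).round(1).tolist())
    Rp=R.from_rotvec(r.x[3:])*R.from_euler("z",73.3,degrees=True)
    print("axes",Rp.as_matrix().round(4)); tip=Rp.apply([.096,0,.0025])+r.x[:3]
    print("tip",tip,"tip in tool",A.inv().apply(tip-tcp),"org in tool",A.inv().apply(r.x[:3]-tcp), "toolz", A.as_matrix()[:,2])
    np.savez("pad.npz",org=A.inv().apply(r.x[:3]-tcp),rot=(A.inv()*Rp).as_quat())
E
```

```text
[ 0.42735098 -0.20496963  0.08488678] [1.19946856 0.97095912 0.47131578] [[-0.5, 0.4], [-2.7, -0.6], [0.5, 0.4], [0.3, -0.3], [1.9, -0.0], [0.5, -0.7], [-1.3, -0.7], [-0.1, -0.7], [1.9, 1.6], [-0.5, 1.6]]
axes [[ 0.2796 -0.96    0.017 ]
 [ 0.96    0.2792 -0.0209]
 [ 0.0153  0.0222  0.9996]]
tip [ 0.4542353  -0.11286229  0.08885193] tip in tool [0.00073704 0.04634493 0.0985677 ] org in tool [0.00158929 0.05029665 0.00262028] toolz [2.88678562e-01 9.57426065e-01 1.34236142e-04]
```

```bash
python3 - <<'E'
from h import *
O=np.array([(96,15,5),(96,-15,5)])/1e3
for x,y,z,p in ((.427,-.205,.085,0),(.427,-.205,.085,-.9),(.426,-.206,.0915,0),(.426,-.206,.0915,-1.)):
    P=(R.from_euler("z",73.5,degrees=True)*R.from_euler("y",p,degrees=True)).apply(O)+[x,y,z]
    for n in("scene","side","wrist"): print(z,p,n,proj(camera_model(n),P).round(1).tolist())
# before-lift checks: mat positions
P=(R.from_euler("z",73.3,degrees=True)).apply(O)+[.425,-.2055,.012]
for n in("scene","side"): print(n,proj(camera_model(n),P).round(1).tolist())
E
```

```text
0.085 0 scene [[286.5, 220.2], [297.7, 215.7]]
0.085 0 side [[271.9, 169.1], [262.9, 167.1]]
0.085 0 wrist [[374.6, 187.5], [370.3, 222.4]]
0.085 -0.9 scene [[286.6, 219.7], [297.7, 215.3]]
0.085 -0.9 side [[272.0, 168.7], [262.9, 166.7]]
0.085 -0.9 wrist [[375.3, 188.0], [370.9, 223.1]]
0.0915 0 scene [[286.7, 218.5], [297.9, 214.1]]
0.0915 0 side [[272.3, 167.2], [263.3, 165.2]]
0.0915 0 wrist [[376.7, 188.9], [372.2, 224.7]]
0.0915 -1.0 scene [[286.7, 218.0], [297.9, 213.5]]
0.0915 -1.0 side [[272.4, 166.8], [263.3, 164.8]]
0.0915 -1.0 wrist [[377.5, 189.5], [372.9, 225.5]]
scene [[285.2, 243.2], [295.9, 238.7]]
side [[271.4, 187.4], [262.7, 185.4]]
```

```bash
python3 - <<'E'
from h import *
d=np.load("w1.npz"); m={k:(d[k] if d[k].ndim else float(d[k])) for k in ["fx","fy","cx","cy","camera_from_world"]}
crop(d["im"],80,140,200,320,4,"pics/w1cable.png")
ms=camera_model("scene")
for uv in [(294,155),(285,165),(281,185),(278,200),(275,220),(272,235)]:
    for z in (0,.03,.06,.09): 
        P=ray(ms,*uv,z); print(uv,P.round(3),proj(m,P).round(0).tolist())
E
```

```text
(294, 155) [0.742 0.124 0.   ] [[239.0, 353.0]]
(294, 155) [0.709 0.098 0.03 ] [[223.0, 351.0]]
(294, 155) [0.677 0.071 0.06 ] [[205.0, 350.0]]
(294, 155) [0.644 0.045 0.09 ] [[182.0, 348.0]]
(285, 165) [0.686 0.11  0.   ] [[233.0, 326.0]]
(285, 165) [0.655 0.084 0.03 ] [[217.0, 324.0]]
(285, 165) [0.624 0.058 0.06 ] [[197.0, 320.0]]
(285, 165) [0.594 0.032 0.09 ] [[173.0, 316.0]]
(281, 185) [0.609 0.057 0.   ] [[204.0, 286.0]]
(281, 185) [0.581 0.033 0.03 ] [[185.0, 281.0]]
(281, 185) [0.553 0.009 0.06 ] [[162.0, 275.0]]
(281, 185) [ 0.525 -0.015  0.09 ] [[135.0, 268.0]]
(278, 200) [0.556 0.02  0.   ] [[182.0, 255.0]]
(278, 200) [ 0.53  -0.002  0.03 ] [[161.0, 249.0]]
(278, 200) [ 0.504 -0.025  0.06 ] [[136.0, 241.0]]
(278, 200) [ 0.478 -0.048  0.09 ] [[106.0, 231.0]]
(275, 220) [ 0.494 -0.026  0.   ] [[152.0, 216.0]]
(275, 220) [ 0.47  -0.047  0.03 ] [[128.0, 207.0]]
(275, 220) [ 0.446 -0.068  0.06 ] [[100.0, 196.0]]
(275, 220) [ 0.422 -0.089  0.09 ] [[65.0, 182.0]]
(272, 235) [ 0.449 -0.057  0.   ] [[130.0, 186.0]]
(272, 235) [ 0.427 -0.077  0.03 ] [[104.0, 175.0]]
(272, 235) [ 0.405 -0.097  0.06 ] [[73.0, 161.0]]
(272, 235) [ 0.383 -0.117  0.09 ] [[35.0, 144.0]]
```

View pics/w1cable.png

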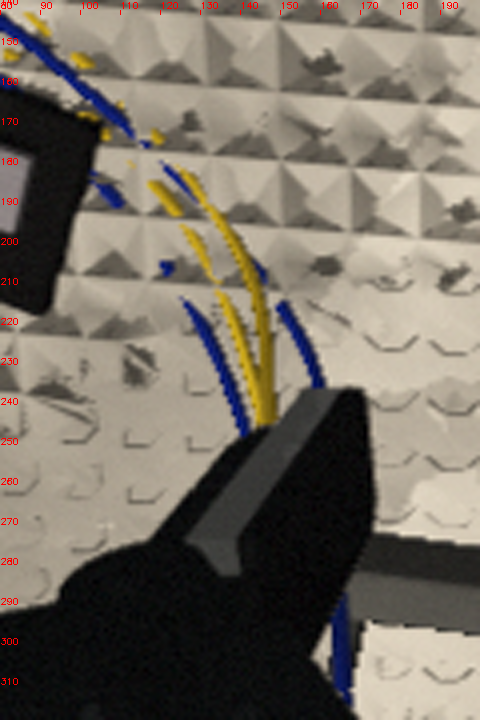

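Call:
{"name": "play_rows", "arguments": {"deltas": [[0.0005,0,0.012,0,-0.025,0],[0.001,0,0.035,0,-0.08,0],[0.002,0,0.06,0,-0.135,0],[0.003,0,0.085,0,-0.19,0],[0.005,0,0.11,0,-0.245,0],[0.006,0,0.135,0,-0.3,0],[0.007,0,0.158,0,-0.35,0],[0.008,0,0.174,0,-0.382,0],[0.008,0,0.181,0,-0.396,0],[0.008,0,0.181,0,-0.396,0],[0.008,0,0.181,0,-0.396,0]]}}

```text
t: 6.4
tcp_pos: [0.4851, -0.0363, 0.1353]
tool_rot: [0.706, 0.036, -0.037, -0.706]
force: [0.3, 0.6, -0.6]
finger_gap: 0.114
```

```bash
cat > look.py <<'E'
from h import *
import sys
k=sys.argv[1]
s=sense(); A=R.from_quat(s["tool_rot"]).as_matrix(); z=A[:,2]
print(s["t"],s["tcp_pos"].round(4),s["force"].round(2),s["ft_torque"].round(2),"yaw",np.rad2deg(np.arctan2(z[1],z[0])).round(2),"zz",z[2].round(4),"xz",A[2,0].round(4),s["finger_gap"])
m=camera_model("wrist");im=snapshot("wrist"); crop(im,180,120,380,270,4,f"pics/w{k}.png")
np.savez(f"w{k}.npz",im=im,tcp=s["tcp_pos"],rot=s["tool_rot"],**{q:m[q] for q in m})
if len(sys.argv)>2:
    im=snapshot("scene"); crop(im,190,120,320,220,6,f"pics/s{k}.png")
    im=snapshot("side"); crop(im,220,140,310,260,5,f"pics/d{k}.png")
E
python3 look.py 6 1
```

```text
6.4 [ 0.4851 -0.0363  0.1353] [ 0.29  0.57 -0.57] [-0.06 -0.02 -0.03] yaw 95.92 zz 0.0 xz -0.0007 0.11401410730193205
```

View pics/w6.png

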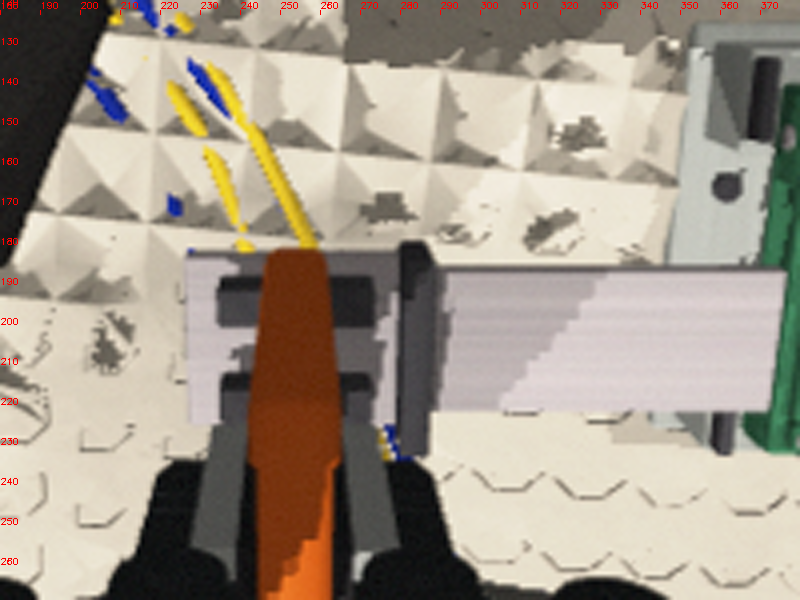

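View pics/s6.png

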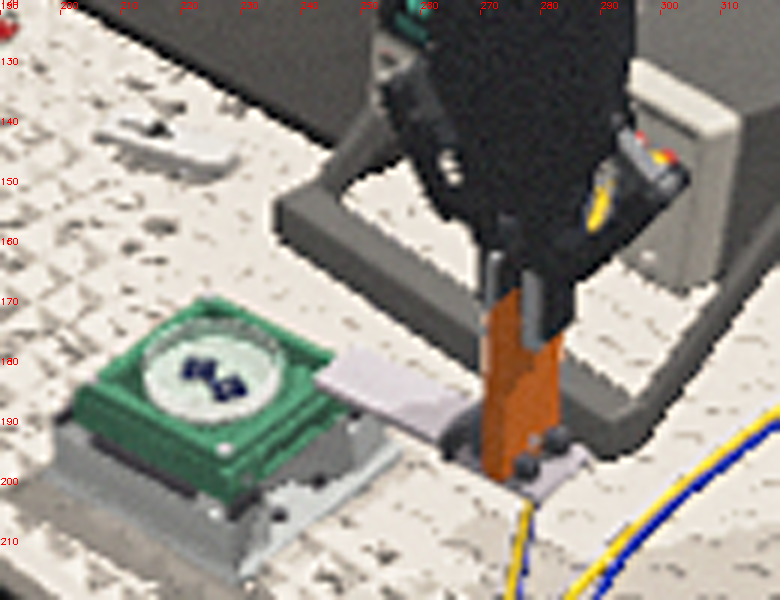

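Call:
{"name": "play_rows", "arguments": {"deltas": [[0,0.008,0,0,0,0],[0,0.018,0,0,0,0],[0,0.028,0,0,0,0],[0,0.038,0,0,0,0],[0,0.047,0,0,0,0],[0,0.052,0,0,0,0],[0,0.052,0,0,0,0],[0,0.052,0,0,0,0]]}}

```text
t: 7.35
tcp_pos: [0.4855, -0.0362, 0.0834]
tool_rot: [0.706, 0.037, -0.037, -0.706]
force: [-0.1, 0.6, -0.4]
finger_gap: 0.108
```

```bash
python3 look.py 7 1
```

```text
7.35 [ 0.4855 -0.0362  0.0834] [-0.11  0.64 -0.43] [-0.06 -0.04  0.  ] yaw 95.92 zz -0.0 xz -0.0 0.10799457326291577
```

View pics/w7.png

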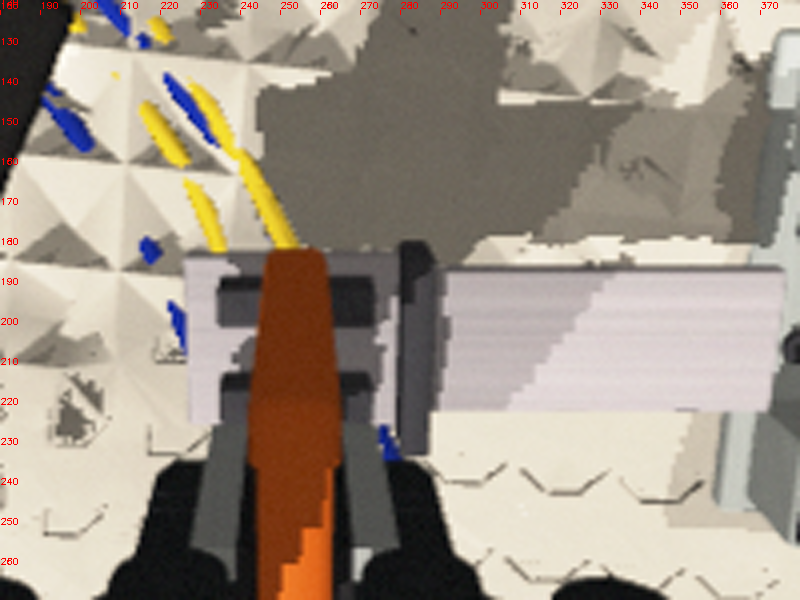

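View pics/s7.png

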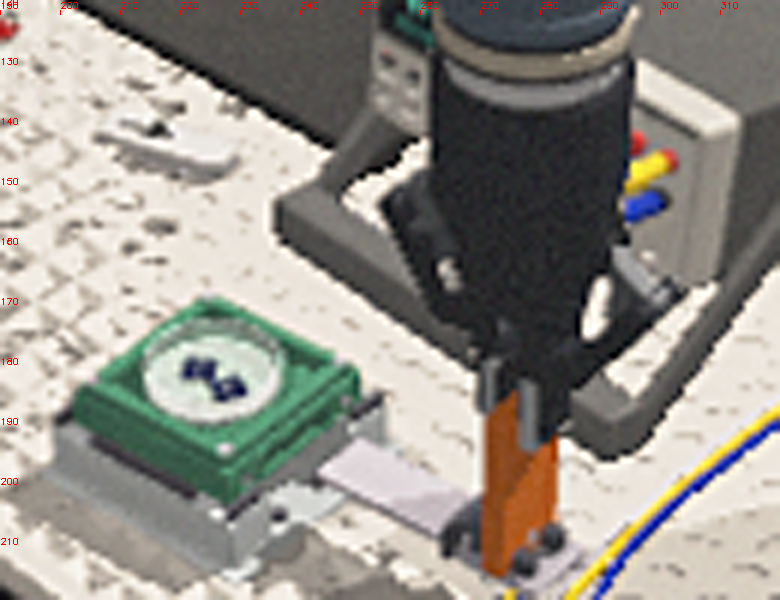

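View pics/d7.png

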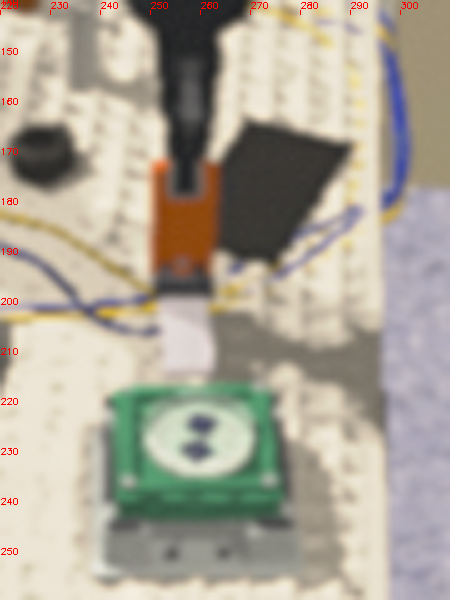

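```bash
python3 - <<'E'
from h import *
d=np.load("w7.npz"); im=d["im"]; crop(im,270,80,510,260,3,"pics/w7b.png")
mw={k:(d[k] if d[k].ndim else float(d[k])) for k in ["fx","fy","cx","cy","camera_from_world"]}
C=R.from_euler("z",96,degrees=True); P=R.from_euler("z",95.9+.3,degrees=True)
corn=C.apply(np.array([(-45,45,24),(-45,-45,24),(-45,45,0),(-45,-45,0),(45,45,24),(45,-45,24)])/1e3)+[.468,.128,.034]
rest=C.apply(np.array([(-58,58,0),(-58,-58,0),(-58,53,34),(-58,-53,34),(-58,27,34),(-58,-27,34)])/1e3)+[.468,.128,0]
bl=P.apply(np.array([(96,15,5),(96,-15,5),(26,15,5),(26,-15,5)])/1e3)+[.4855,-.0362,.0397]
for n,m in(("wrist",mw),("scene",camera_model("scene")),("side",camera_model("side"))):
    print(n,"car",proj(m,corn).round(1).tolist(),"\n rest",proj(m,rest).round(1).tolist(),"\n blade",proj(m,bl).round(1).tolist())
E
```

```text
wrist car [[423.3, 150.8], [403.5, 264.6], [404.9, 146.6], [389.0, 249.9], [551.9, 150.7], [517.1, 264.5]] 
 rest [[372.2, 127.3], [358.2, 245.1], [389.8, 136.3], [373.0, 258.0], [385.3, 169.2], [376.7, 231.0]] 
 blade [[375.2, 187.0], [370.7, 222.8], [285.2, 187.4], [284.1, 223.2]]
scene car [[226.8, 196.2], [249.4, 178.6], [227.3, 203.4], [249.5, 185.7], [200.6, 182.4], [223.6, 165.9]] 
 rest [[228.4, 218.1], [256.5, 194.9], [229.1, 207.2], [255.3, 186.1], [235.8, 201.8], [249.1, 191.0]] 
 blade [[242.0, 198.0], [249.4, 191.9], [264.0, 209.3], [271.2, 202.9]]
side car [[273.5, 216.4], [241.8, 216.8], [273.1, 222.7], [241.8, 223.0], [276.0, 238.7], [242.4, 239.1]] 
 rest [[276.6, 228.2], [237.3, 228.7], [275.5, 219.6], [239.0, 220.0], [266.5, 219.7], [247.9, 219.9]] 
 blade [[262.3, 214.4], [252.0, 214.6], [261.0, 199.2], [251.1, 199.3]]
```

View pics/w7b.png

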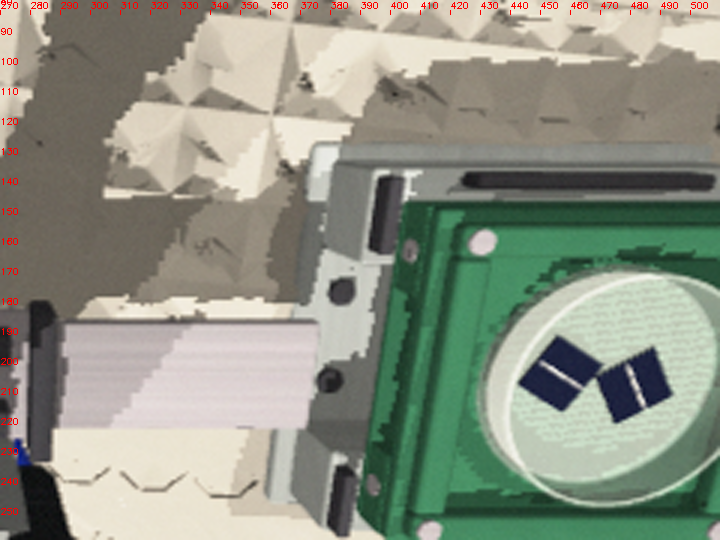

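Call:
{"name": "play_rows", "arguments": {"deltas": [[0,0,0.005,0,0,0],[0,0,0.012,0,0,0],[0,0,0.02,0,0,0],[0,0,0.028,0,0,0],[0,0,0.036,0,0,0],[0,0,0.042,0,0,0],[0,0,0.045,0,0,0],[0,0,0.045,0,0,0],[0,0,0.045,0,0,0]]}}

```text
t: 8.4
tcp_pos: [0.4809, 0.0085, 0.0835]
tool_rot: [0.706, 0.037, -0.036, -0.706]
force: [0.0, -0.4, -1.3]
finger_gap: 0.115
```

```bash
python3 look.py 8 1
```

```text
8.4 [0.4809 0.0085 0.0835] [ 0.03 -0.44 -1.26] [-0.03  0.04 -0.  ] yaw 95.92 zz -0.0002 xz 0.0002 0.11480185883576523
```

View pics/w8.png

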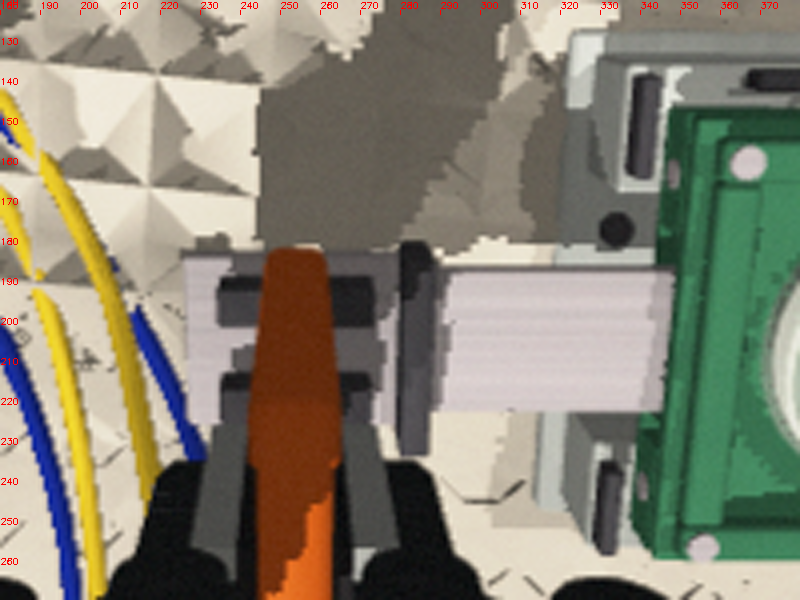

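View pics/s8.png

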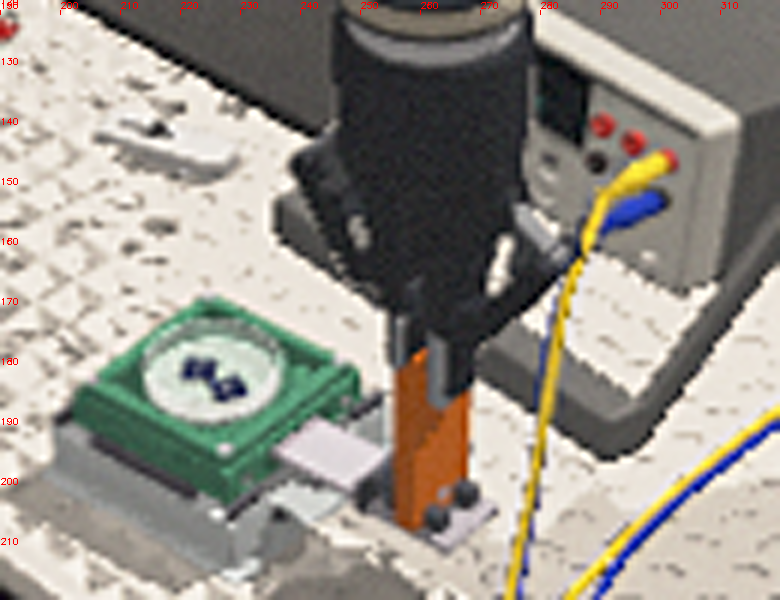

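Call:
{"name": "play_rows", "arguments": {"deltas": [[0,0,0.004,0,0,0],[0,0,0.01,0,0,0],[0,0,0.017,0,0,0],[0,0,0.024,0,0,0],[0,0,0.031,0,0,0],[0,0,0.037,0,0,0],[0,0,0.04,0,0,0],[0,0,0.042,0,0,0],[0,0,0.042,0,0,0],[0,0,0.042,0,0,0]]}}

```text
t: 9.55
tcp_pos: [0.4765, 0.0502, 0.0835]
tool_rot: [0.706, 0.036, -0.036, -0.706]
force: [0.5, 0.3, -1.2]
finger_gap: 0.111
```

```bash
python3 look.py 9 1
```

```text
9.55 [0.4765 0.0502 0.0835] [ 0.46  0.33 -1.18] [-0.04 -0.04 -0.02] yaw 95.91 zz -0.0001 xz 0.0001 0.110659019708934
```

View pics/w9.png

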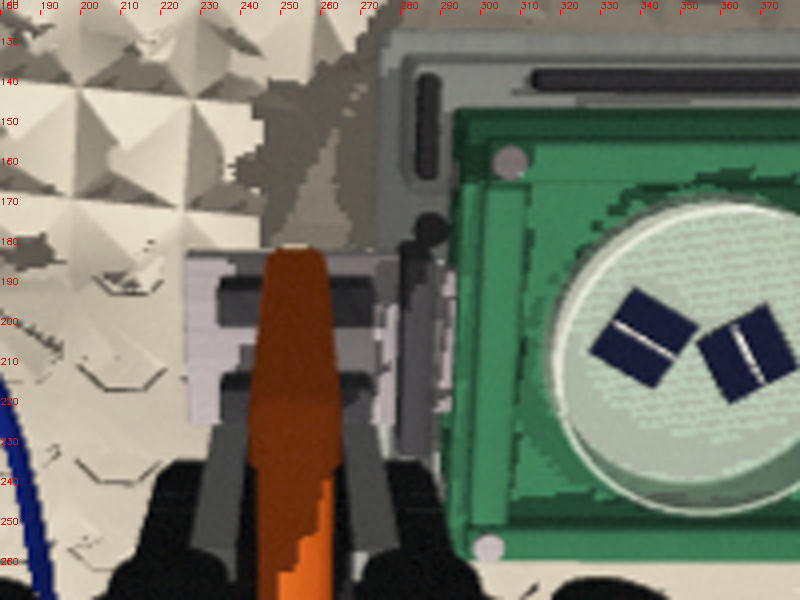

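View pics/s9.png

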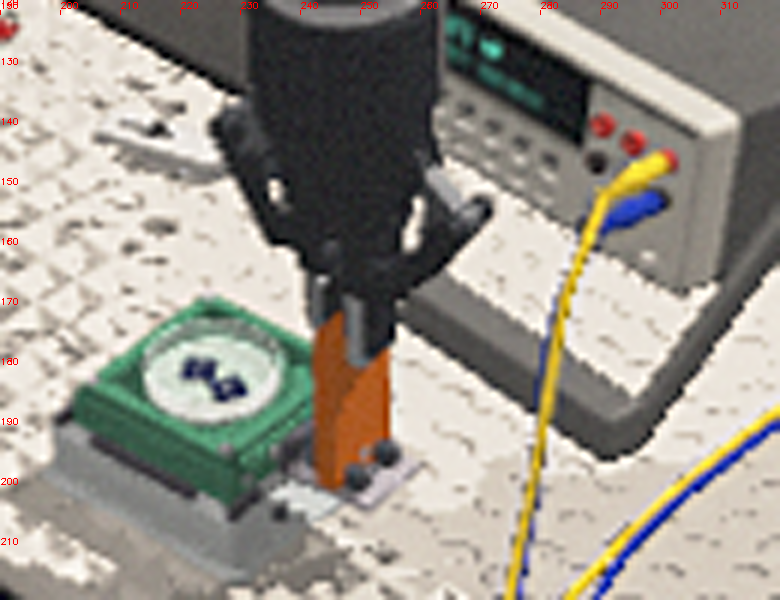

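Call:
{"name": "play_rows", "arguments": {"deltas": [[0,0,0.001,0,0,0],[0,0,0.002,0,0,0],[0,0,0.003,0,0,0],[0,0,0.0035,0,0,0],[0,0,0.004,0,0,0],[0,0,0.004,0,0,0]]}}

```text
t: 10.3
tcp_pos: [0.476, 0.0544, 0.0835]
tool_rot: [-0.706, -0.037, 0.037, 0.706]
force: [-0.2, 0.9, -1.1]
finger_gap: 0.115
```

Call:
{"name": "play_rows", "arguments": {"deltas": [[0,0,0.0005,0,0,0],[0,0,0.001,0,0,0],[0,0,0.001,0,0,0]]}}

```text
t: 10.6
tcp_pos: [0.476, 0.0552, 0.0835]
tool_rot: [0.706, 0.037, -0.037, -0.706]
force: [0.3, -1.3, -0.8]
finger_gap: 0.117
```

```bash
python3 look.py 10 1
```

```text
10.6 [0.476  0.0552 0.0835] [ 0.3  -1.3  -0.83] [-0.25  0.01  0.  ] yaw 95.93 zz -0.0003 xz 0.0001 0.11739228019009386
```

View pics/w10.png

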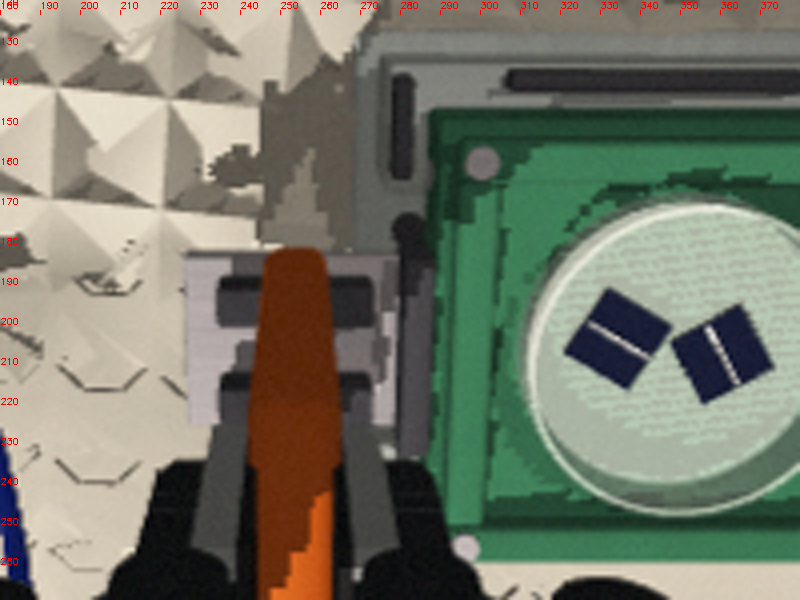

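Call:
{"name": "play_rows", "arguments": {"deltas": [[0,0,0,0,0,0],[0,-0.001,0,0,0,0],[0,-0.002,0,0,0,0],[0,-0.003,0,0,0,0],[0,-0.004,0,0,0,0],[0,-0.006,0,0,0,0],[0,-0.008,0,0,0,0],[0,-0.01,0,0,0,0],[0,-0.012,0,0,0,0],[0,-0.014,0,0,0,0],[0,-0.015,0,0,0,0],[0,-0.015,0,0,0,0]], "force": 120}}

```text
t: 11.95
tcp_pos: [0.476, 0.0553, 0.0987]
tool_rot: [0.706, 0.037, -0.036, -0.706]
force: [0.3, -0.3, -2.4]
finger_gap: 0.11
```

```bash
python3 look.py 11 1
```

```text
11.95 [0.476  0.0553 0.0987] [ 0.33 -0.27 -2.43] [-0.08 -0.07 -0.02] yaw 95.91 zz -0.0001 xz 0.0004 0.1095229096444622
```

View pics/w11.png

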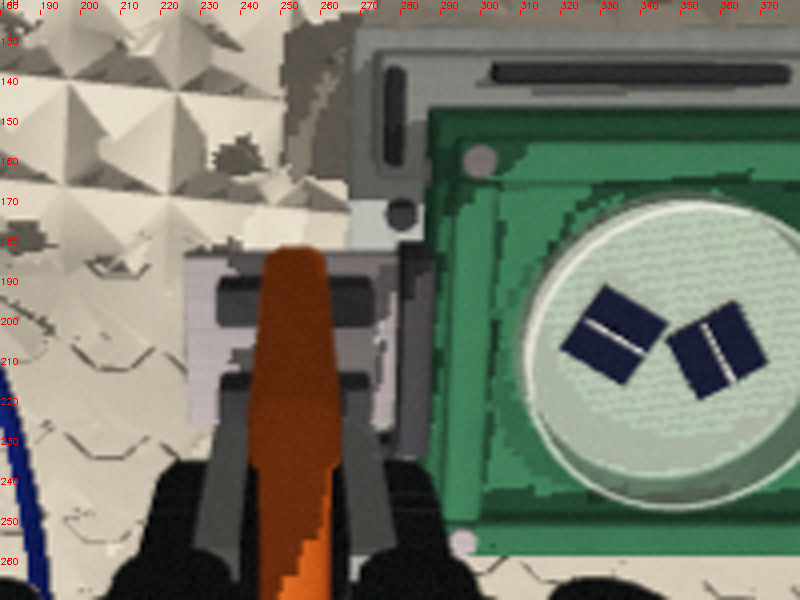

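View pics/s11.png

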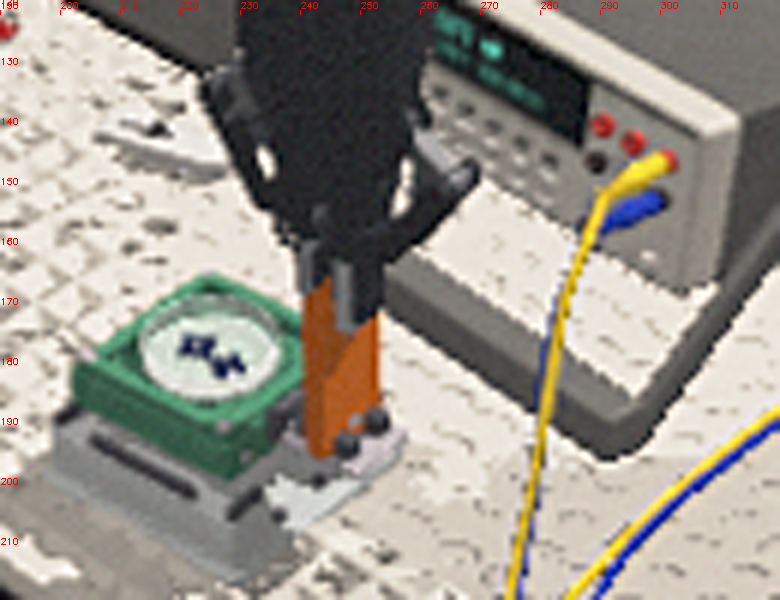

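View pics/d11.png

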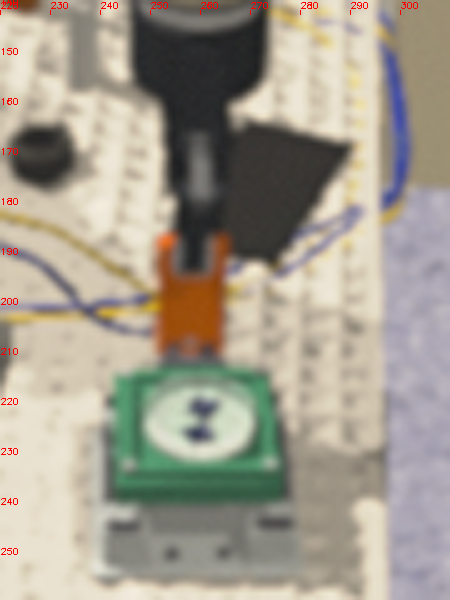

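Call:
{"name": "play_rows", "arguments": {"deltas": [[0,-0.003,0,0,0,0],[0,-0.009,0,0,0,0],[0,-0.018,0,0,0,0],[0,-0.028,0,0,0,0],[0,-0.039,0,0,0,0],[0,-0.05,0,0,0,0],[0,-0.061,0,0,0,0],[0,-0.071,0,0,0,0],[0,-0.08,0,0,0,0],[0,-0.086,0,0,0,0],[0,-0.089,0,0,0,0],[0,-0.09,0,0,0,0]]}}

```text
t: 13.3
tcp_pos: [0.4759, 0.0553, 0.1887]
tool_rot: [0.706, 0.037, -0.036, -0.706]
force: [0.6, -0.9, -2.7]
finger_gap: 0.105
```

Call:
{"name": "play_rows", "arguments": {"deltas": [[0,0,0,0,0,0],[0,0,0,0,0,0],[0,0,0,0,0,0],[0,0,0,0,0,0],[0,0,0,0,0,0]]}}

```text
t: 13.8
tcp_pos: [0.4758, 0.0553, 0.1883]
tool_rot: [-0.706, -0.036, 0.037, 0.706]
force: [-0.1, 0.2, -3.1]
finger_gap: 0.105
```

```bash
python3 look.py 12 1; python3 -c "
from h import *
s=sense();print(s['qd'].round(4))
im=snapshot('side');crop(im,220,110,310,230,5,'pics/d12.png')
im=snapshot('scene');crop(im,190,100,320,200,6,'pics/s12.png')"
```

```text
13.8 [0.4758 0.0553 0.1883] [-0.14  0.22 -3.06] [-0.15  0.03  0.01] yaw 95.91 zz 0.0001 xz -0.0004 0.10483843771705686
[ 0.0005  0.0007  0.0024  0.0021 -0.0047 -0.0078]
```

View pics/w12.png

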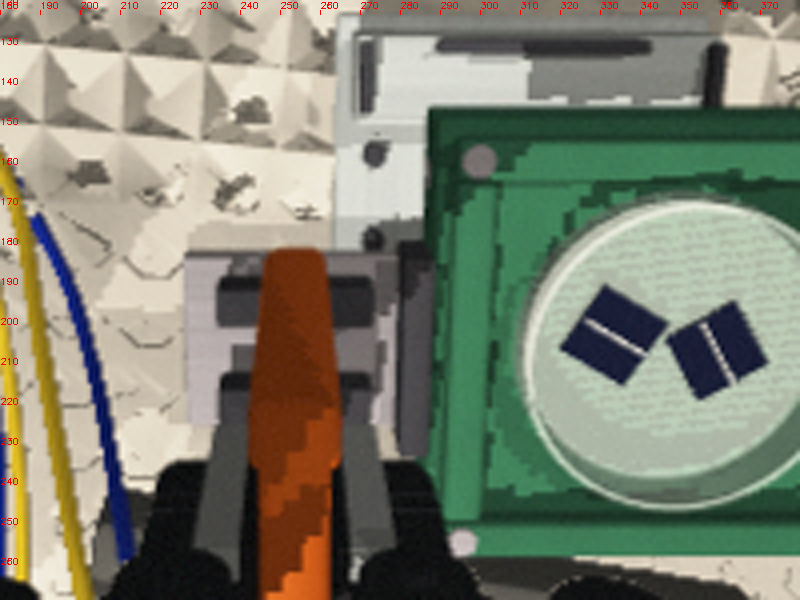

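View pics/s12.png

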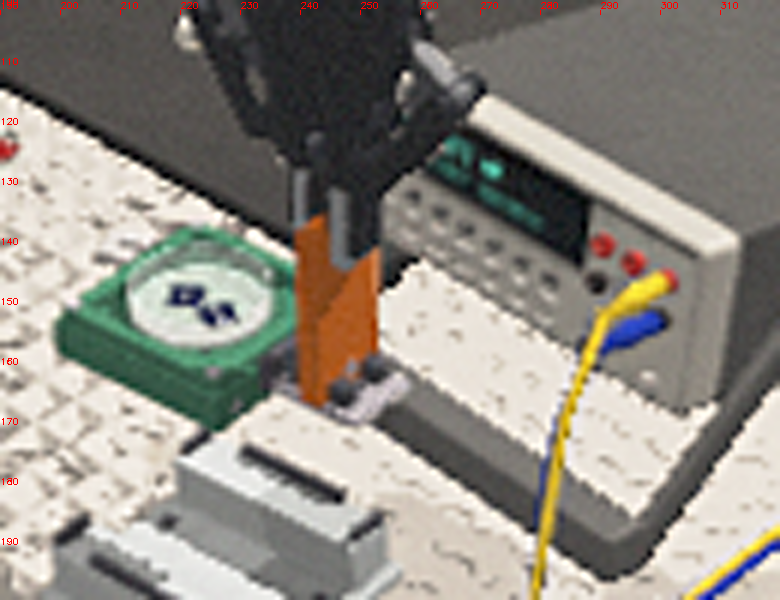

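View pics/d12.png

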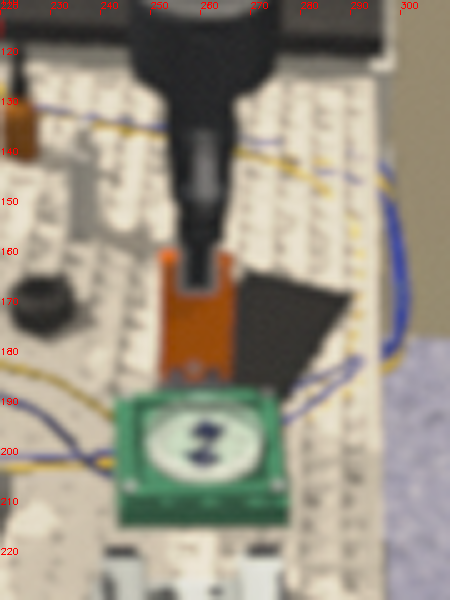

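```bash
python3 -c "
from station import *
print(sense()['finger_gap']);print(sign_off())
s=sense();print(s['t'],s['tcp_pos'],s['force'])"
```

```text
0.1086112029082334
the job is handed in; nothing more can be done
None
the job is handed in; nothing more can be done
```

I gripped the paddle by its orange handle and slid the blade into the slot until the shoulder touched the carrier. I then lifted the carrier with the dish straight up and signed off at about 14 s of the 48 s allowed. The sign-off gave no verdict, so these are my own last checks.

- **Seating:** when the shoulder met the carrier I saw a sideways force of about 1.3 N and a torque of about 0.25 N m. The wrist picture showed no gap, and the carrier was still on its rest.
- **Lift:** the paddle rose about 105 mm from its insertion height. After about 2.5 mm of slot play, I estimate the carrier is about 102 mm above the rails.
- **Holding:** the grip was set to 120 N, the tool was vertical and the joint speeds were close to zero. The shoulder stayed against the carrier and the dish stayed in its seat. Carrier position in the wrist view did not change between the 15 mm check and the final height.
- **Bystanders:** the planned path kept clear of the filter, post holder and power sensor, and the forces I read were small throughout. I did not measure where they stood at the end.
- **Disagreements:** a fit of the paddle's pose from one wrist picture put it about 6 mm lower than the arm position did. The scene and side cameras agreed with the arm to within about 2 mm, so I used the arm position. I judged carrier level only by eye and from the tool staying vertical, not by measuring its tilt.

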